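# Pop the push-latch lid of the blue bead box

## Task

Three craft boxes with push-push lids stand shut on the table. With a fingertip, press the blue lid down once on the white round pad near its front edge until the latch lets go, then take the hand away so that the lid springs up, and stay off it for about two seconds to be sure that it stays open. Do not push the lid down again once it is up, leave the red and yellow boxes shut, and do not pick up, shove or knock over anything.

Things in the scene. Friction and masses are not known exactly. Their poses are not given: they have to be found in the camera images.
- blue_box: The box to open: off-white box 120 mm long (its x axis) by 100 mm wide (y), stands loose on the table, about 0.5 kg. Its origin is the centre of its underside, z up. Its front faces -x of its own frame, towards the robot give or take 17 degrees of yaw. On it lies a blue lid 124 x 108 mm and 6 mm thick, top at 86 mm above the table when shut, hinged along the rear edge (x = +55 mm, z = 79 mm) and reaching to x = -66 mm at the front; a 13 mm skirt hangs from its edges
- blue_box_pad: White round press pad with a black rim, 30 mm wide, raised 3 mm on top of the blue lid. Its origin is the centre of its upper face: 97 mm ahead of the hinge (24 mm from the lid's front edge), in the middle of the lid's width; with the lid shut it is 89 mm above the table, at x = -42 mm, y = 0 of the box. It is part of the lid and moves with it; its axes are the box's when the lid is shut
- blue_box_lid (a joint): Angle of the blue lid (rad): 0 shut and latched; negative pressed down, -0.08 at its stop (8 mm at the pad); positive open, 1.15 fully open against its stop. Pressing to the stop takes about 3 N at the pad and trips the latch; when the finger goes away a damped spring lifts the lid to 1.15 in about half a second (front edge then 190 mm above the table). Pressing too little leaves it latched. Pushing the open lid all the way down latches it again
- red_box_lid (a joint): Angle of the red box's lid (rad), 0 shut, positive open
- yellow_box_lid (a joint): Angle of the yellow box's lid (rad), 0 shut, positive open
- red_box: Red-lidded bead box, the same as the blue one but with a red lid and a red bead filling (same size, axes, pad and latch). It stays shut
- yellow_box: Yellow-lidded bead box, the same as the blue one but with a yellow lid and a yellow bead filling (same size, axes, pad and latch). It stays shut
- glue_stick: Glue stick standing between two boxes, 27 mm across, 98 mm tall, white and green with an orange cap; origin under its centre
- paint_jar: Small orange-red paint jar with white cap standing between two boxes, 40 mm across, 58 mm tall; origin under its centre
- paint_bottle: Black paint bottle with blue label and white cap, 74 mm across, 200 mm tall, standing to the robot's right; origin under its centre
- cup: Mint-green paint cup, 72 mm across, 38 mm tall, to the robot's right; origin under its centre
- brush: Paint brush with black handle lying to the robot's left, pointing away from it; origin under its middle
- tape_roll: Roll of beige tape lying flat to the robot's left, 68 mm across, 19 mm tall; origin under its centre
Things that resemble listed ones, but are neither listed nor needed, are in the scene too. What is shaped like the red_box but green is not meant. Leave any green look-alike of the blue_box alone.

How it is judged:
On the way, in this order (a step that is already met when the one before it is completed fails the run):
1. the fingers press the blue lid down by its white pad (3 mm or more) (value of joint blue_box_lid below -0.03 rad and contact force between the fingers and blue_box_pad above 0.5 N), for 0.02 s.
2. the blue lid has sprung up (beyond 0.95 rad) and stays so for 1.5 s with the robot off the box (value of joint blue_box_lid above 0.95 rad and contact force between each of the arm, the fingers and blue_box below 0.1 N), for 1.5 s.
At the end, for the whole second after the job is handed in: The blue lid stands open (beyond 0.95 rad of 1.15) and still, the red and yellow lids are shut (within 0.03 rad), and every box and bystander is at rest within 30 mm of where it began (value of joint blue_box_lid above 0.95 rad and velocity of joint blue_box_lid between -0.1 and 0.1 rad/s and value of joint each of red_box_lid, yellow_box_lid below 0.03 rad and distance of each of blue_box, red_box, yellow_box, glue_stick, paint_jar, paint_bottle, cup, brush, tape_roll from where it was at the start of the episode below 0.03 m and linear speed of each of blue_box, red_box, yellow_box below 0.02 m/s); the robot touches nothing.
It fails at once if the blue lid, once up, is pushed down again (moving down at 0.15 rad/s or more when 0.45 to 0.75 rad open) (value of joint blue_box_lid between 0.45 and 0.75 rad and velocity of joint blue_box_lid below -0.15 rad/s).
It fails at once if the red or yellow lid comes open (more than 0.1 rad) (value of joint any of red_box_lid, yellow_box_lid above 0.1 rad).
It fails at once if a box is lifted or tipped (origin 15 mm up, or tilted 0.25 rad) or shoved more than 30 mm (distance of any of blue_box, red_box, yellow_box from where it was at the start of the episode above 0.03 m or height (world z) of any of blue_box, red_box, yellow_box above 0.015 m or angle between any of blue_box, red_box, yellow_box's own z axis and vertical above 0.25 rad).
It fails at once if a bystander is lifted, shoved (more than 30 mm) or knocked over (distance of any of glue_stick, paint_jar, paint_bottle, cup, brush, tape_roll from where it was at the start of the episode above 0.03 m or angle between any of glue_stick, paint_jar, paint_bottle, cup's own z axis and vertical above 0.5 rad).
It also fails if it takes over 35 s, if anything falls off the work surface, if the arm or the gripper's body presses on something with over 40 N, if the wrist force passes 120 N, or if a joint passes its speed limit or range.

## Robot

A 6-joint arm with a two-finger parallel gripper is mounted at the origin on the work surface. World frame = base frame: x ahead of the robot, y to its left, z up, the work surface at z = 0. Lengths are in m, angles in rad, forces in N, time in s.
With the tool pointing down it reaches from about 0.275 to 0.725 m from the base axis. Payload 15.9 kg.
Tool frame: the origin (TCP) lies on the mounting face of the last link; the fingertips stand 173 mm ahead of it and the grasp point (between the pads) lies 155 mm ahead of it; z points along the fingers, y is the line along which they close (so a half turn about z gives the same grasp; the last joint's range is limited). The gripper opens to 85 mm and grips with 20 to 120 N. Pads are 22 mm wide; open, the fingers measure 114 mm over their backs; the gripper's body (76 mm by 85 mm) begins 54 mm behind the grasp point. The pads swing forward as they close: fully open they stand 13 mm farther back than shut.
Start: joints at [-1.296, 0.213, -0.034, 1.323, 0, 1.571], TCP at [0.136, -0.481, 0.405] pointing down, gripper open.
Joint ranges: [-2.98, 2.98], [-0.74, 1.72], [-1.14, 1.35], [-2.1, 2.04], [-1.57, 1.44], [-3.14, 3.14]. Speed limits (rad/s): [1.89, 1.89, 2.39, 2.57, 3.14, 3.14].

## Interface

Orientations are given as a rotation vector (axis times angle).
In Python, from workcell import arm gives the robot as it stands. Calls block until the motion is done:
- arm.movep(position, orientation): joint-space move of the TCP to a pose.
- arm.servo_line(position, vel=0.15, frame=None, max_force=None): straight line of the TCP; frame=None keeps the orientation; vel is the mean speed in m/s. With max_force (N) it stops when the force on the tool has changed by that much, and returns True; else False.
- arm.goto_joints(angles): joint-space move.
- arm.grip(opening): opening from 0.0 (shut) to 1.0 (fully open); the grip force is fixed at half the most; returns when the fingers have stopped.
- arm.sleep(seconds).
- arm.ik(position, orientation): joint angles nearest the present ones, or None.
- arm.get_obs(): the state.
- arm.snapshot(name): name is "side" or "top" or "wrist"; returns a dict with "frame" (420x560x3 uint8, blue, green, red), "fx", "fy", "cx", "cy" (pixels), "R" (3x3) and "t" (3): a world point X has camera coordinates R X + t; the wrist camera has in their place "hand_eye" (4x4, takes a point from camera to tool coordinates, whose origin is the TCP and whose axes are the flange's). Camera axes: x right, y down, z forward; pixel columns grow to the right and rows downward; lengths in m; the calibration is good to about 2 mm. The wrist camera is an equidistant fisheye: a pixel r from the principal point sees the ray r / f radians off the axis. A picture is of the moment at which its call begins: read the wrist's pose just before it. There is no depth.
A pose or a line that the arm cannot do raises arm.PlanningError and nothing moves.
- arm.sign_off(): hands the job in; it is judged then, once.
The state is a dict: "time": time; "joint_positions": joint angles; "joint_vel": joint speeds; "joint_efforts": joint torques, N m; "position": TCP position; "ee_rot": TCP orientation; "wrist_force": force on the tool from outside, world axes, zero at the start; "ft_torque": the same for the moment, N m; "grip_width": opening from 0.0 (shut) to 1.0 (fully open); "gripper_force": force on a finger pad.
Only numpy, scipy, OpenCV 4.12 (cv2) and the standard library are available. Lean on these libraries where they do the work, as an engineer would, in place of code of your own. Each camera call takes 0.05 s, during which the arm holds its last target. There are 200 camera calls.

## Working session

There is one attempt and no reset: what is moved stays moved. The work goes in short steps, each a Python script; the robot and the scene stay as the last script left them, time stands still between calls to the robot, and variables do not carry over. Pictures are saved under pics/ and viewed, at most 10 in all, crops included, and the job is handed in when it is done.

```bash
mkdir -p pics
python3 - <<'E'
from workcell import arm
import cv2,pickle
d={}
for n in("top","side"):
    s=arm.snapshot(n); d[n]=s; cv2.imwrite(f"pics/{n}0.png",s["frame"])
    print(n,s["fx"],s["cx"],s["cy"],s["R"],s["t"])
pickle.dump(d,open("s.pkl","wb")); o=arm.get_obs(); print(o["time"],o["ee_rot"],o["wrist_force"])
E
```

```text
top 482.8632622061513 274.23650959493193 212.5656368867428 [[ 0.01278481 -0.99983675 -0.01276822]
 [-0.99103728 -0.01097213 -0.13313423]
 [ 0.1329724   0.01435588 -0.99101577]] [-8.81227416e-04  5.35642720e-01  1.22647784e+00]
side 520.276930380621 281.12185464305094 202.73204763986564 [[-0.80341654 -0.59526982  0.01325505]
 [-0.31938271  0.41205882 -0.85334765]
 [ 0.50251024 -0.68982706 -0.52117376]] [0.41416314 0.24961666 1.03060118]
0.1 [-3.11101982e+00 -4.30229842e-01  1.57243911e-04] [ 0.00109892 -0.84563325  0.18302192]
```

View pics/top0.png

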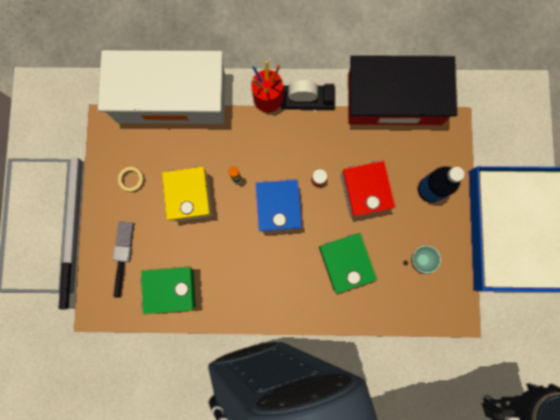

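View pics/side0.png

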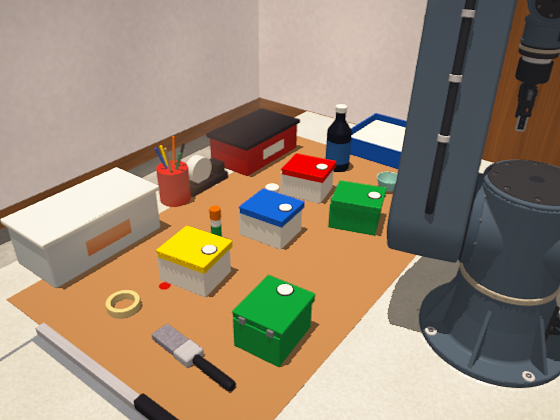

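Candidates in the top view:
- Blue lid at (279,205), with its pad at (279,219) in top and (285,208) in side.
- Red pad (373,202), yellow pad (187,208) and green look-alike pads (354,278) and (181,289).
- The white jar cap at (319,177) could pass for a pad.

I choose the blue one. I'll check it in a close crop and triangulate its pad.

```bash
cat > h.py <<'E'
import pickle,cv2,numpy as np
d=pickle.load(open("s.pkl","rb"))
def plane(n,px,z):
    s=d[n];R=np.array(s["R"]);t=np.array(s["t"])
    r=R.T@np.array([(px[0]-s["cx"])/s["fx"],(px[1]-s["cy"])/s["fy"],1]);c=-R.T@t
    return c+r*(z-c[2])/r[2]
E
python3 - <<'E'
from h import *
a=cv2.resize(d["top"]["frame"][160:250,235:335],None,fx=4,fy=4,interpolation=cv2.INTER_CUBIC)
b=cv2.resize(d["side"]["frame"][175:265,225:325],None,fx=4,fy=4,interpolation=cv2.INTER_CUBIC)
cv2.imwrite("pics/c1.png",np.hstack([a,b]))
for n,x0,y0,box in(("top",0,0,(262,208,296,235)),("side",0,0,(270,198,300,218))):
    f=d[n]["frame"];x1,y1,x2,y2=box
    m=np.zeros(f.shape[:2],np.uint8);m[y1:y2,x1:x2]=(f[y1:y2,x1:x2].min(2)>130)
    k,l,st,c=cv2.connectedComponentsWithStats(m);i=1+st[1:,4].argmax()
    print(n,"pad",c[i],st[i],plane(n,c[i],.089))
f=d["top"]["frame"].astype(int);m=((f[...,0]>110)&(f[...,2]<80)&(f[...,1]<110)).astype(np.uint8);m[:160]=0;m[250:]=0;m[:,:235]=0;m[:,320:]=0
cs=max(cv2.findContours(m,0,1)[0],key=cv2.contourArea)
P=np.array([plane("top",p[0],.086)[:2] for p in cs],np.float32)
print(cv2.minAreaRect(P*1000))
E
```

```text
top pad [278.95384615 219.24615385] [273 213  13  13 130] [ 0.51177192 -0.0072601   0.089     ]
side pad [284.73333333 206.81333333] [279 204  13   7  75] [ 0.5087963  -0.00345343  0.089     ]
((548.47607421875, -5.533042907714844), (122.45706939697266, 105.07762908935547), 5.038124084472656)
```

View pics/c1.png

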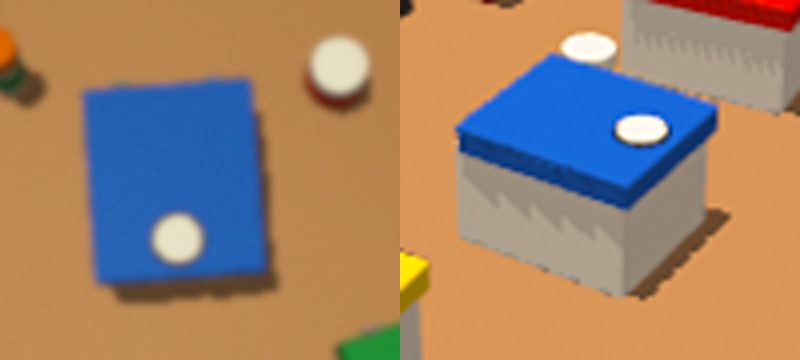

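The crop shows one blue lid with its white pad at the front centre: top (279,219), side (285,207). Both views agree to within 4 mm at z = 0.089, about (0.511, -0.006). The lid outline measures 122 x 105 mm with 5° yaw and predicts the pad at (0.511, -0.009), which fits. Next I'll shut the gripper and hover above the pad.

Run:
```python
from workcell import arm
from scipy.spatial.transform import Rotation as R
import numpy as np,cv2
rv=(R.from_euler('z',5,degrees=True)*R.from_rotvec([np.pi,0,0])).as_rotvec()
arm.grip(0.0)
arm.movep([.511,-.007,.36],rv)
arm.servo_line([.511,-.007,.285],vel=.1)
arm.sleep(.3)
o=arm.get_obs();print(o["time"],o["position"],o["ee_rot"],o["wrist_force"],o["grip_width"])
a=cv2.resize(arm.snapshot("side")["frame"][120:270,190:370],None,fx=3,fy=3)
w=arm.snapshot("wrist")["frame"]
cv2.imwrite("pics/h1.png",a);cv2.imwrite("pics/w1.png",w)
```

```text
4.2417 [ 0.51111172 -0.0070095   0.28532084] [3.13851712e+00 1.37068811e-01 9.05621745e-04] [ 1.15387725  0.22899007 -0.31174343] -0.0016246845490890285
```

View pics/h1.png

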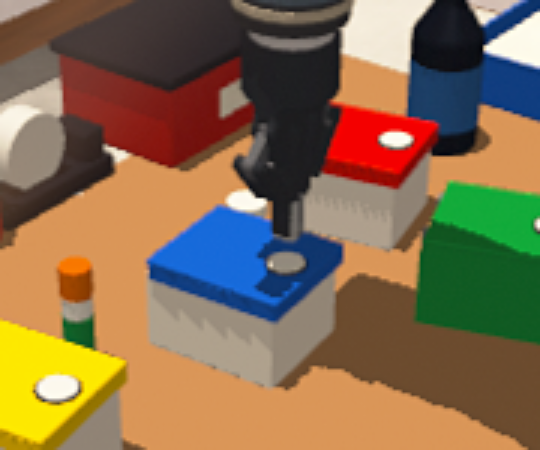

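View pics/w1.png

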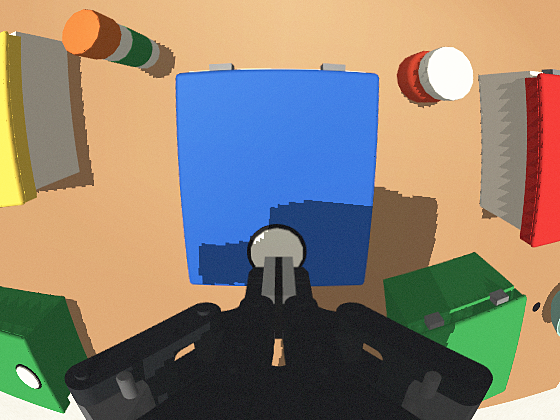

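The shut fingertips hang right over the blue pad: tip (286,235) over pad (286,263) in the side crop. In the wrist view the pad is at (277,250), straight ahead of the finger line at x≈279. I'll press now, then retreat up and back.

Run:
```python
from workcell import arm
import cv2
hit=arm.servo_line([.511,-.007,.243],vel=.03,max_force=8)
o=arm.get_obs();print(hit,o["position"],o["wrist_force"])
arm.servo_line([.47,-.009,.32],vel=.25)
arm.servo_line([.36,-.015,.40],vel=.25)
arm.sleep(2.2)
o=arm.get_obs();print(o["time"],o["position"],o["wrist_force"])
cv2.imwrite("pics/s2.png",arm.snapshot("side")["frame"])
```

```text
True [ 0.51066731 -0.0070373   0.25405105] [-4.08896561  0.7949611  16.59892514]
8.6667 [ 0.35999384 -0.01499534  0.40001186] [-0.15622833  0.43212041  0.01928705]
```

View pics/s2.png

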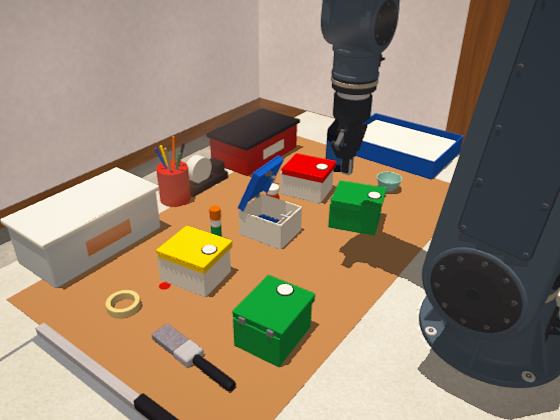

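The blue lid stands fully open at (262,183). The red and yellow lids are shut, everything is in place, and the hand is clear. Handing in.

```bash
python3 -c "
from workcell import arm
arm.sleep(.3)
print(arm.sign_off())"
```

```text
the job is handed in; nothing more can be done
None
```

The blue lid was pressed once on its pad, sprang open and was still standing open after about two seconds with the hand clear; red and yellow stayed shut, nothing else looked moved, and the job is handed in.

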